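Hang the small pail on the keeper hook

ROBOT

A 6-joint arm with a two-finger parallel gripper is mounted at the origin on the work surface. World frame = base frame: x ahead of the robot, y to its left, z up, the work surface at z = 0. Lengths are in m, angles in rad, forces in N, time in s.
With the tool pointing down it reaches from about 0.3 to 0.875 m from the base axis. Payload 6.4 kg.
Tool frame: the origin (TCP) lies on the centre line of the jaws, within the pads' length; the fingertips stand 25 mm ahead of it and the grasp point (between the pads) lies 6 mm ahead of it (ctrl.tips_ahead is the z of the fingertips in the tool frame, in m); z points along the fingers, x is the direction in which the jaws open and shut, and the axes are right-handed (so a half turn about z gives the same grasp; the last joint's range is limited). The gripper opens to 85 mm and grips with 20 to 120 N. Pads are 22 mm wide; open, the fingers measure 114 mm over their backs; the gripper's body (76 mm by 85 mm) begins 54 mm behind the grasp point. The pads swing forward as they close: fully open they stand 13 mm farther back than shut.
Start: joints at [-1.355, 0.181, 1.607, -0, 1.354, -0.206], TCP at [0.235, -0.525, 0.256] pointing down, gripper open.
Joint ranges: [-2.99, 2.99], [-0.89, 2.07], [0.3, 2.58], [-1.14, 4.28], [0, 2.63], [-3.12, 3.12]. Speed limits (rad/s): [2.57, 2.57, 3.01, 3.14, 3.14, 3.14].

INTERFACE

Orientations are given as a unit quaternion [w, x, y, z].
In Python, from bench import ctrl gives the robot as it stands.
- The arm moves only by the shell command python3 -m pendant 'ROWS'. ROWS is JSON, a list that holds one entry, the list of rows, each a list of 7 numbers: the shift along the tool's x, y, z in m, then the turn, a rotation vector about the tool's x, y, z in rad, then the closure, from -1 (fully open) to 1 (shut). A call has 1 to 10 rows; each row shifts and turns the commanded pose from where the row before left it, along the tool's axes as they then stand; what a row does not reach is not made up. A row lasts 1/10 s, in which the tool goes at most 50 mm and 8.59 degrees, less where a joint would pass 70% of its speed; a pose out of reach is approached as far as the arm can. A call with a gripper value outside its range is refused whole. The fingers move at their own pace and stop on an object; the grip force is fixed at half the most. Time passes only in rows, so rows that do not move let the fingers close. It gives the time, the measured TCP pose, the force and the opening at its end, in the units of the state.
- ctrl.get_obs(): the state, without advancing time (a new reading comes with each control period).
- ctrl.camera(name): name is "side" or "top" or "wrist"; returns (picture, depth): 420x560x3 uint8, red, green, blue; 420x560 float32, m along the optical axis (not along the pixel's ray), 0 where there is no reading.
- ctrl.calibration(name): a dict with "fov_y" (degrees; the focal length in pixels is half the picture's height over the tangent of half this angle, whatever the lens; pixels are square), "cx", "cy" (the principal point, pixels), "camera_from_world" (4x4, takes a point from world to camera coordinates). Camera axes: x right, y down, z forward; pixel columns grow to the right and rows downward; lengths in m; the calibration is good to about 2 mm. A picture is of the moment at which its call begins: read the wrist's pose just before it. calibration takes no time and is no camera call; for the wrist camera it gives the pose at the moment of the call.
- ctrl.hand_in(): hands the job in, once; it reports no verdict.
The state is a dict: "time_s": time; "q": joint angles; "dq": joint speeds; "joint_efforts": joint torques, N m; "eef_pos": TCP position; "eef_rot": TCP orientation; "wrist_force": force on the tool from outside, world axes, zero at the start; "torque": the same for the moment, N m; "opening": opening from 0.0 (shut) to 1.0 (fully open).
Only numpy, scipy, OpenCV 4.12 (cv2) and the standard library are available. Lean on these libraries where they do the work, as an engineer would, in place of code of your own. Each camera call takes 0.05 s, during which the arm holds its last target.

TASK

Swing the pail's flat-lying bail upright while the pail stands on the bench, then carry the pail by the bail to the hanger and hook the bail's cross bar over both hooks, pressing it down past the spring gates until it is fully home on the hook floors and the gates have sprung back over it. Press gently and feel for the seat: do not ram the hanger or let the pail drop onto it (never over about 30 N). Then let go so that the pail hangs free, and leave the other tools on the bench where they are.

Things in the scene. Friction and masses are not known exactly. Their poses are not given: they have to be found in the camera images.
- pail: small round sheet-metal pail, open at the top, about 0.47 kg, 100 mm across at the foot, 120 mm at the rim, 105 mm high. Origin: centre of its underside, z up. Its wire bail pivots on two ears at y = +66 and y = -66 mm, 95 mm above the origin (pivot line along the pail's y axis).
- bail (a joint): angle of the bail in rad: 0 = lying flat (level, out over the pail's -x side), 1.57 = upright, 3.0 = lying over to the other side. It swings freely and falls back if let go before it is upright.
- bail_mid (a point): middle of the bail's straight cross bar: round wire 8 mm thick, straight for 96 mm along the pail's y axis, 95 mm from the pivot line; its middle 40 mm carry a black grip sleeve, 12 mm thick, that turns on the wire, so a hand can keep its direction as the bail swings. Lying flat it is level with the pivots, 95 mm above the bench, 35 mm out from the rim.
- hanger: fixed hanger stand, z up; origin on the bench right below the throat of its hooks. Its post stands 105 mm behind (+x); a head clamped on the post holds a fork of two arms (10 mm wide, centred at y = +34 and -34 mm, 58 mm clear between) reaching towards -x and ending in two upturned hooks. The bail's cross bar goes on both, along the hanger's y. All rigid but the gates.
- throat (a point): fixed point 230 mm above the hanger's origin, the average height of a seated bar. THE HEAD'S HEIGHT IS NOT MEASURED: a seated bar's centre is at 208 to 253 mm. Hook tips stand 28 mm above it, the cheeks behind 34 mm. Throat: hanger x = -8 (front lip) to +8 mm, flared above. Bring the pail in from the front (-x), its rim below the fork; the bar enters straight down at x = -2 mm (within 2 mm).
- keeper_l (a joint): angle of the left (y = +34 mm) hook's sprung gate: 0 = shut across the throat. 18 mm long, pivot at x = +10 mm, 24 mm above the seated bar's centre, slanting down to the lip; it swings down and back. A bar from above meets the gates 20 to 24 mm over its seat, must push both back about 0.5 rad (10 to 15 N in all, over the pail's weight), then slips by and lands hard; they spring shut over it.
- keeper_r (a joint): the same for the right (y = -34 mm) hook's gate.
- hammer: bench hammer lying flat, 300 mm long or a little less, by the left side of the work area. Leave it alone. Origin: centre of its underside.
- file: flat file with a wooden handle, about 300 mm long, lying near the robot. Leave it alone. Origin: centre of its underside.
- rule: steel rule 300 x 26 x 4 mm, lying in the middle of the bench. Leave it alone. Origin: centre of its underside.
- caliper: sliding caliper 220 mm long, lying near the robot. Leave it alone. Origin: centre of its underside.
- hacksaw: hacksaw lying flat, 400 mm long, on the right. Leave it alone. Origin: centre of its underside.
- punch: square centre punch 110 x 11 x 11 mm, lying in front. Leave it alone. Origin: centre of its underside.
Mind the look-alikes: they are no part of the job. What is shaped like the pail but blue or red is not meant.

How it is judged:
By the outcome, as a careful person would: the job done as asked, in the order asked, and still so for the second after the job is handed in, with the robot touching nothing.
It also fails if it takes over 67 s, if anything falls off the work surface, if the arm or the gripper's body presses on something with over 40 N, if the wrist force passes 120 N, or if a joint passes its speed limit or range.

## Working session

There is one attempt and no reset: what is moved stays moved. The work goes in short steps, Python scripts to look and compute and a shell command to move; the robot and the scene stay as the last step left them, time stands still between calls to the robot, and variables do not carry over. Pictures are saved under pics/ and viewed, and the job is handed in when it is done.

```bash
ls; mkdir -p pics
python3 - <<'E'
from bench import ctrl
import cv2, numpy as np
print(ctrl.get_obs())
for n in ("side","top","wrist"):
    p,d=ctrl.camera(n); cv2.imwrite(f"pics/{n}0.png",p[:,:,::-1]); np.save(f"pics/{n}0.npy",d)
    c=ctrl.calibration(n); print(n,c)
E
```

```text
pics
{'time_s': 0.0, 'q': array([-1.35533045e+00,  1.81545171e-01,  1.60801617e+00, -1.18486069e-05,
        1.35376281e+00, -2.06330566e-01]), 'dq': array([-9.99533418e-04,  8.20581474e-05, -5.07353395e-04, -6.22910632e-04,
       -1.04300692e-03,  2.37766019e-04]), 'joint_efforts': array([-1.36330498e-03, -4.44872725e+01, -3.51343131e+01, -3.29919594e-04,
        9.14947770e-03,  3.46860546e-06]), 'eef_pos': array([ 0.23529179, -0.52410278,  0.25537783]), 'eef_rot': array([-6.05264552e-04,  8.39464527e-01, -5.43413801e-01, -6.19036978e-04]), 'wrist_force': array([-0.34129818, -0.07245498,  0.16208684]), 'torque': array([-0.02737839,  0.0194986 , -0.04253642]), 'opening': 1.000848361928133}
side {'fov_y': 50.89895767547712, 'cx': 275.37722110891247, 'cy': 212.12766529086696, 'camera_from_world': array([[-0.9972981 , -0.07294372, -0.00870153,  0.45663281],
       [-0.03192841,  0.53708357, -0.84292456,  0.08000349],
       [ 0.0661595 , -0.84036924, -0.5379614 ,  1.44480725],
       [ 0.        ,  0.        ,  0.        ,  1.        ]])}
top {'fov_y': 45.98260178790478, 'cx': 276.95705196885996, 'cy': 201.25588532535767, 'camera_from_world': array([[-0.05497699, -0.99848352, -0.00286157,  0.10691856],
       [-0.97465671,  0.05428703, -0.21701893,  0.4792016 ],
       [ 0.21684517, -0.009142  , -0.9761632 ,  1.76898744],
       [ 0.        ,  0.        ,  0.        ,  1.        ]])}
wrist {'fov_y': 60.321123006547964, 'cx': 278.5283772147393, 'cy': 203.56114648443588, 'camera_from_world': array([[ 0.4085032 , -0.91275436, -0.00214963, -0.57251922],
       [-0.87312305, -0.39145049,  0.29055578, -0.03810695],
       [-0.26604753, -0.11681607, -0.95685564,  0.3801515 ],
       [ 0.        ,  0.        ,  0.        ,  1.        ]])}
```

View pics/side0.png

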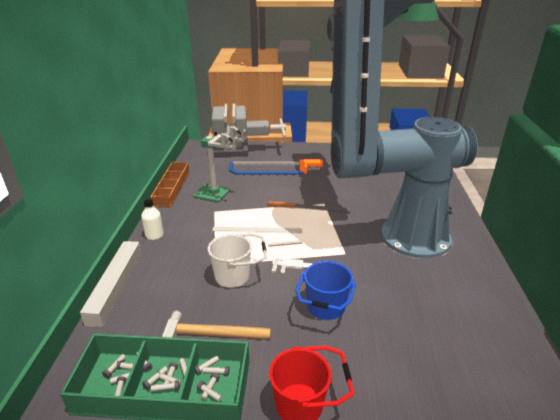

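View pics/top0.png

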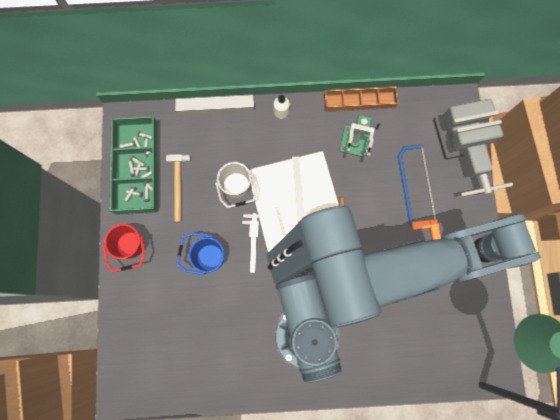

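View pics/wrist0.png

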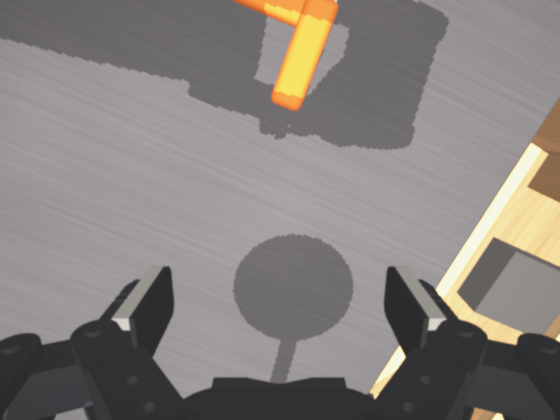

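Pail-like things in the top view: the bare metal pail (237,185), the blue one (207,255) and the red one (123,243). The description picks the bare metal one. The hanger is the green stand at about (358,138). I'll check both in close crops.

Run:
```python
import cv2, numpy as np
t=cv2.imread("pics/top0.png"); s=cv2.imread("pics/side0.png")
a=cv2.resize(t[155:220,200:270],(420,390),interpolation=cv2.INTER_CUBIC)
b=cv2.resize(t[105:170,325:395],(420,390),interpolation=cv2.INTER_CUBIC) if 0 else cv2.resize(t[105:170,325:387],(372,390),interpolation=cv2.INTER_CUBIC)
cv2.imwrite("pics/crop_t.png",np.hstack([a,b]))
a=cv2.resize(s[225:290,195:275],(400,325),interpolation=cv2.INTER_CUBIC)
b=cv2.resize(s[95:205,185:295],(325,325),interpolation=cv2.INTER_CUBIC)
cv2.imwrite("pics/crop_s.png",np.hstack([a,b]))
```

```text
(no output)
```

View pics/crop_t.png

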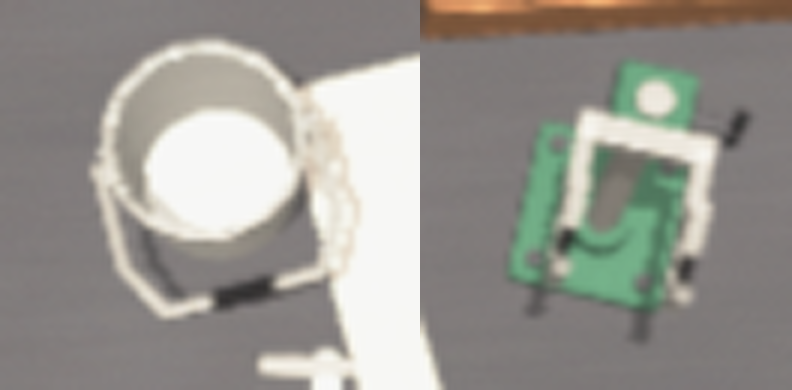

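View pics/crop_s.png

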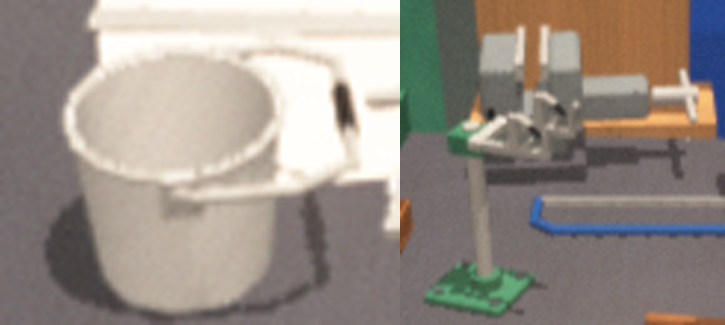

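The crops confirm the choice: the bare metal pail has its bail lying toward the robot, with the black sleeve at top pixel (240,203). The hanger's post is at the back, and the two hook tips are at about (348,150) and (370,154). Now measuring.

```bash
cat > h.py <<'E'
import numpy as np, cv2
from bench import ctrl
def par(n):
    c=ctrl.calibration(n); f=210/np.tan(np.radians(c['fov_y'])/2); return f,c['cx'],c['cy'],np.array(c['camera_from_world'])
def cloud(n,d,P=None):
    f,cx,cy,T=P or par(n); v,u=np.mgrid[:420,:560]
    X=np.stack([(u-cx)/f*d,(v-cy)/f*d,d],-1); Ti=np.linalg.inv(T)
    return X@Ti[:3,:3].T+Ti[:3,3]
def atz(n,u,v,z,P=None):
    f,cx,cy,T=P or par(n); Ti=np.linalg.inv(T); r=Ti[:3,:3]@np.array([(u-cx)/f,(v-cy)/f,1]); o=Ti[:3,3]
    return o+r*(z-o[2])/r[2]
def proj(n,p,P=None):
    f,cx,cy,T=P or par(n); q=T[:3,:3]@np.array(p)+T[:3,3]; return f*q[0]/q[2]+cx,f*q[1]/q[2]+cy
E
python3 - <<'E'
from h import *
t=cv2.imread("pics/top0.png"); d=np.load("pics/top0.npy"); C=cloud("top",d)
# bench check
print("bench",C[300,200],C[150,210])
# pail rim: points 0.095<z<0.115
W=C[150:225,195:275]; z=W[...,2]; 
m=(z>.099)&(z<.118); P=W[m]; print("rim n",m.sum(),P.min(0),P.max(0))
c,r=cv2.minEnclosingCircle(P[:,:2].astype(np.float32)); print("circ",c,r)
A=np.c_[2*P[:,:2],np.ones(len(P))]; s=np.linalg.lstsq(A,(P[:,:2]**2).sum(1),rcond=None)[0]; print("fit",s[:2],np.sqrt(s[2]+s[0]**2+s[1]**2))
print("sleeve",[C[203,u].round(4) for u in range(237,245)], atz("top",240.5,203.5,.1))
# all points of sleeve: dark
g=t[195:212,230:255].max(2); ys,xs=np.where(g<60); print("dark",xs.mean()+230,ys.mean()+195,atz("top",xs.mean()+230,ys.mean()+195,.098))
for n,(a,b,c_,e) in dict(top=(105,175,325,395),side=(95,160,195,260)).items():
    dd=np.load(f"pics/{n}0.npy"); CC=cloud(n,dd)[a:b,c_:e].reshape(-1,3)
    h,ed=np.histogram(CC[:,2],bins=np.arange(-.02,.4,.01)); print(n,[(round(x,2),k) for x,k in zip(ed,h) if k])
E
```

```text
bench [ 0.14502408  0.3793603  -0.00279404] [ 0.71599467  0.3287456  -0.0057732 ]
rim n 253 [0.46233219 0.15390695 0.09903779] [0.62917306 0.30033427 0.11621814]
circ (0.5445246696472168, 0.23130415380001068) 0.08562074601650238
fit [0.54951434 0.23043063] 0.06762255386728204
sleeve [array([0.476 , 0.2241, 0.0976]), array([0.4739, 0.2199, 0.1059]), array([0.4747, 0.2167, 0.1017]), array([0.475 , 0.2132, 0.0992]), array([0.4763, 0.2101, 0.0926]), array([0.4738, 0.2059, 0.1028]), array([0.4741, 0.2024, 0.1005]), array([0.4747, 0.199 , 0.0974])] [0.47293138 0.21147733 0.1       ]
dark 240.15384615384616 203.3846153846154 [0.47386656 0.21283234 0.098     ]
top [(np.float64(-0.02), np.int64(103)), (np.float64(-0.01), np.int64(1958)), (np.float64(0.0), np.int64(1662)), (np.float64(0.01), np.int64(373)), (np.float64(0.02), np.int64(96)), (np.float64(0.03), np.int64(102)), (np.float64(0.04), np.int64(43)), (np.float64(0.05), np.int64(13)), (np.float64(0.06), np.int64(7)), (np.float64(0.07), np.int64(2)), (np.float64(0.08), np.int64(10)), (np.float64(0.09), np.int64(5)), (np.float64(0.1), np.
[... 850 characters left out ...]
np.int64(92)), (np.float64(0.08), np.int64(123)), (np.float64(0.09), np.int64(137)), (np.float64(0.1), np.int64(155)), (np.float64(0.11), np.int64(159)), (np.float64(0.12), np.int64(248)), (np.float64(0.13), np.int64(69)), (np.float64(0.14), np.int64(62)), (np.float64(0.15), np.int64(64)), (np.float64(0.16), np.int64(82)), (np.float64(0.17), np.int64(129)), (np.float64(0.18), np.int64(318)), (np.float64(0.19), np.int64(27)), (np.float64(0.2), np.int64(20)), (np.float64(0.21), np.int64(23)), (np.float64(0.22), np.int64(127)), (np.float64(0.23), np.int64(181)), (np.float64(0.24), np.int64(48)), (np.float64(0.25), np.int64(56)), (np.float64(0.26), np.int64(56)), (np.float64(0.27), np.int64(9))]
```

Run:
```python
from h import *
from scipy.optimize import least_squares
np.set_printoptions(precision=4,suppress=True)
d=np.load("pics/top0.npy"); C=cloud("top",d); t=cv2.imread("pics/top0.png")
W=C[105:175,325:395].reshape(-1,3)
for a,b in((.2,.25),(.25,.29)):
    P=W[(W[:,2]>a)&(W[:,2]<b)]; print(a,len(P),P.min(0),P.max(0))
G=C[105:175,325:395]
for (u,v) in [(353.8,115.5/1)]: pass
# crop coordinates -> px (scale 6): post(656,97)->(236/6..)
for nm,(x,y),z in [("post",(236,97),.27),("tipL",(140,268),.255),("tipR",(262,296),.255),("gateL",(146,240),.25),("gateR",(266,268),.25),("cornL",(168,120),.235),("cornR",(290,145),.235)]:
    u,v=325+x/6,105+y/6; print(nm,u,v,atz("top",u,v,z),C[int(v+.5)-1:int(v+.5)+2,int(u+.5)-1:int(u+.5)+2].reshape(-1,3)[:,2])
# pail fit: rim r=.06
ys,xs=np.mgrid[150:225,195:275]; W=C[150:225,195:275]; m=(W[...,2]>.1)&(W[...,2]<.116); P=W[m][:,:2]
f=lambda s:np.hypot(P[:,0]-s[0],P[:,1]-s[1])-.059
r=least_squares(f,[.56,.232],loss='cauchy',f_scale=.002); print("pail",r.x,(np.abs(r.fun)<.2).sum())
ci=ctrl.calibration("wrist")['camera_from_world']; o=ctrl.get_obs()
from scipy.spatial.transform import Rotation as R
Rt=R.from_quat(np.roll(o['eef_rot'],-1)).as_matrix(); Ti=np.linalg.inv(ci); print("cam in tool",Rt.T@(Ti[:3,3]-o['eef_pos']),"\n",Rt.T@Ti[:3,:3],"\nRt\n",Rt)
```

```text
0.2 381 [ 0.5825 -0.2811  0.2004] [ 0.7375 -0.1574  0.2484]
0.25 94 [ 0.5765 -0.2455  0.2501] [ 0.6521 -0.1561  0.2755]
post 364.3333333333333 121.16666666666667 [ 0.6943 -0.2251  0.27  ] [0.2334 0.2322 0.2375 0.2401 0.2302 0.2409 0.2416 0.2336 0.2317]
tipL 348.3333333333333 149.66666666666666 [ 0.6024 -0.1654  0.255 ] [0.2666 0.2625 0.2667 0.2637 0.2706 0.0037 0.2343 0.2407 0.0064]
tipR 368.6666666666667 154.33333333333334 [ 0.5823 -0.2316  0.255 ] [ 0.265   0.266   0.0097  0.2629  0.2588 -0.0038  0.2666  0.0014  0.0015]
gateL 349.3333333333333 145.0 [ 0.6202 -0.171   0.25  ] [0.2596 0.2522 0.0337 0.2541 0.2518 0.0253 0.2548 0.2527 0.0097]
gateR 369.3333333333333 149.66666666666666 [ 0.6001 -0.2365  0.25  ] [ 0.2553  0.2501 -0.0031  0.2484  0.2567 -0.0019  0.2525  0.2437  0.0069]
cornL 353.0 125.0 [ 0.6961 -0.1923  0.235 ] [0.2297 0.2267 0.2305 0.2268 0.2251 0.2303 0.2269 0.2327 0.2267]
cornR 373.3333333333333 129.16666666666666 [ 0.6772 -0.2602  0.235 ] [ 0.2252  0.2317 -0.0062  0.2408  0.2355 -0.0032  0.2246  0.235   0.    ]
pail [0.5661 0.2337] 224
cam in tool [-0.0014 -0.0734 -0.118 ] 
 [[ 1.     -0.0007 -0.0011]
 [ 0.001   0.9568  0.2908]
 [ 0.0008 -0.2908  0.9568]] 
Rt
 [[ 0.4094 -0.9124 -0.0003]
 [-0.9123 -0.4094  0.0013]
 [-0.0013 -0.0003 -1.    ]]
```

The measurements hold together. The tips are 69 mm apart (68 expected), and bail_mid is 94 mm from the pail's axis (95 expected). The hanger's yaw is about -17° and the pail's about +12.7°. Next I'll fly above the hanger for a close wrist view.

```bash
python3 -m pendant '[[[-0.01,-0.03,-0.03,0,0,0,-1],[-0.0125,-0.04,-0.02,0,0,0,-1],[-0.0125,-0.04,-0.02,0,0,0,-1],[-0.0125,-0.04,-0.02,0,0,0,-1],[-0.0125,-0.04,-0.02,0,0,0,-1],[-0.0125,-0.04,-0.02,0,0,0,-1],[-0.0125,-0.04,-0.02,0,0,0,-1],[-0.0125,-0.04,-0.01,0,0,0,-1],[-0.0125,-0.04,-0.005,0,0,0,-1],[-0.0125,-0.04,0,0,0,0,-1]]]'; python3 -m pendant '[[[-0.012,-0.038,0,0,0,0,-1],[-0.012,-0.038,0,0,0,0,-1],[0,0,0,0,0,-0.142,-1],[0,0,0,0,0,-0.142,-1],[0,0,0,0,0,-0.142,-1],[0,0,0,0,0,-0.142,-1],[0,0,0,0,0,-0.142,-1],[0,0,0,0,0,-0.142,-1],[0,0,0,0,0,0,-1],[0,0,0,0,0,0,-1]]]'
python3 - <<'E'
from h import *
np.save("pics/w1P.npy",ctrl.calibration("wrist")["camera_from_world"])
p,d=ctrl.camera("wrist"); cv2.imwrite("pics/w1.png",p[:,:,::-1]); np.save("pics/w1.npy",d); o=ctrl.get_obs(); print(o['time_s'],o['eef_pos'],o['eef_rot'],o['wrist_force'])
E
```

```text
time_s: 1.15
eef_pos: [0.5424, -0.2519, 0.4223]
eef_rot: [0.0, 0.839, -0.543, 0.001]
wrist_force: [0.4, -0.8, 0.3]
opening: 1.004
time_s: 2.15
eef_pos: [0.6005, -0.2002, 0.4209]
eef_rot: [-0.0, 0.989, -0.15, -0.0]
wrist_force: [-0.4, 0.1, -0.1]
opening: 1.0
2.2 [ 0.60053409 -0.20015764  0.4210078 ] [-8.97265813e-05  9.88735900e-01 -1.49670475e-01 -2.45525468e-04] [-0.41860463  0.26729081 -0.14893332]
```

View pics/w1.png

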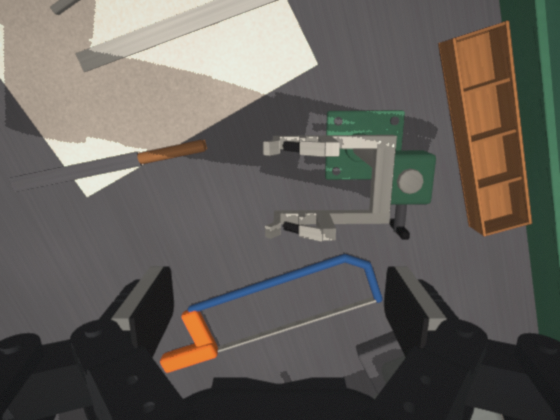

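The wrist view shows the hook tips at (272,148) and (273,230), the black gates at about (291,147) and (292,228), and the post at (411,181). I'll fit the hanger frame from a crop and the depth.

Run:
```python
from h import *
np.set_printoptions(precision=4,suppress=True)
P=par("wrist"); P=(P[0],P[1],P[2],np.load("pics/w1P.npy"))
d=np.load("pics/w1.npy"); C=cloud("wrist",d,P); t=cv2.imread("pics/w1.png")
cv2.imwrite("pics/w1c.png",cv2.resize(t[120:250,250:450],(800,520),interpolation=cv2.INTER_CUBIC))
# tips
for nm,(u0,u1,v0,v1) in dict(L=(262,280,138,158),R=(262,284,215,240)).items():
    S=C[v0:v1,u0:u1].reshape(-1,3); S=S[S[:,2]>.2]; top=np.percentile(S[:,2],90); print(nm,len(S),S.mean(0),"z",np.percentile(S[:,2],[10,50,90,98]))
S=C[155:210,370:388].reshape(-1,3); print("cross",np.median(S[S[:,2]>.2],0))
S=C[175:188,405:418].reshape(-1,3); print("post",np.median(S,0))
S=C[143:152,345:390].reshape(-1,3);S=S[S[:,2]>.18]; print("armL",np.median(S,0))
S=C[214:221,345:372].reshape(-1,3);S=S[S[:,2]>.18]; print("armR",np.median(S,0))
S=C[142:156,300:338].reshape(-1,3);S=S[S[:,2]>.2]; print("cheekL",np.median(S,0),np.percentile(S[:,2],[5,50,95]))
S=C[222:238,304:332].reshape(-1,3);S=S[S[:,2]>.2]; print("cheekR",np.median(S,0),np.percentile(S[:,2],[5,50,95]))
Z=C[...,2]; 
for v in (147,146,228,230): print(v,[(u,round(float(Z[v,u]),3)) for u in range(262,346,3)])
```

```text
L 250 [ 0.6047 -0.1631  0.2645] z [0.2564 0.2624 0.2656 0.2669]
R 307 [ 0.5866 -0.2273  0.2589] z [0.2369 0.2603 0.2652 0.2665]
cross [ 0.683  -0.2259  0.2319]
post [ 0.7084 -0.2306  0.2354]
armL [ 0.6857 -0.1917  0.232 ]
armR [ 0.6576 -0.2504  0.2319]
cheekL [ 0.638  -0.1743  0.2696] [0.2635 0.2696 0.2718]
cheekR [ 0.6204 -0.238   0.2678] [0.2364 0.2678 0.2715]
147 [(262, 0.0), (265, 0.264), (268, 0.266), (271, 0.265), (274, 0.262), (277, 0.259), (280, 0.231), (283, 0.25), (286, 0.253), (289, 0.256), (292, 0.257), (295, 0.258), (298, 0.26), (301, 0.264), (304, 0.265), (307, 0.266), (310, 0.267), (313, 0.269), (316, 0.27), (319, 0.27), (322, 0.271), (325, 0.27), (328, 0.271), (331, 0.271), (334, 0.27), (337, 0.27), (340, 0.234), (343, 0.232)]
146 [(262, -0.0), (265, 0.264), (268, 0.267), (271, 0.264), (274, 0.262), (277, 0.259), (280, 0.232), (283, 0.251), (286, 0.254), (289, 0.255), (292, 0.257), (295, 0.259), (298, 0.258), (301, 0.262), (304, 0.265), (307, 0.265), (310, 0.266), (313, 0.267), (316, 0.27), (319, 0.271), (322, 0.272), (325, 0.27), (328, 0.269), (331, 0.27), (334, 0.27), (337, 0.271), (340, 0.232), (343, 0.232)]
228 [(262, 0.0), (265, 0.539), (268, 0.264), (271, 0.266), (274, 0.262), (277, 0.26), (280, 0.256), (283, 0.251), (286, 0.252), (289, 0.253), (292, 0.259), (295, 0.258), (298, 0.261), (301, 0.264), (304, 0.266), (307, 0.266), (310, 0.267), (313, 0.269), (316, 0.27), (319, 0.27), (322, 0.269), (325, 0.27), (328, 0.268), (331, 0.27), (334, 0.27), (337, 0.0), (340, 0.0), (343, 0.001)]
230 [(262, -0.001), (265, 0.262), (268, 0.265), (271, 0.266), (274, 0.262), (277, 0.259), (280, 0.257), (283, 0.001), (286, 0.253), (289, 0.254), (292, 0.257), (295, 0.258), (298, 0.26), (301, 0.262), (304, 0.265), (307, 0.267), (310, 0.266), (313, 0.269), (316, 0.269), (319, 0.271), (322, 0.272), (325, 0.27), (328, 0.27), (331, 0.27), (334, 0.269), (337, -0.0), (340, 0.002), (343, -0.001)]
```

View pics/w1c.png

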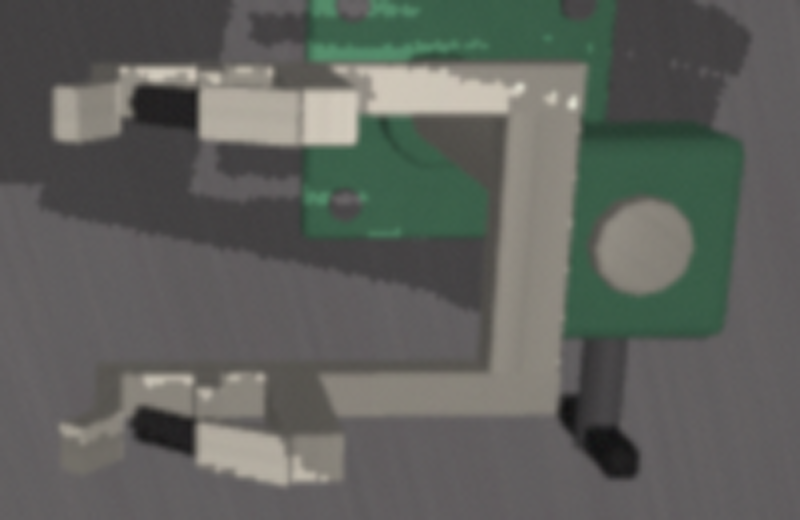

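Run:
```python
from h import *
from scipy.ndimage import label
np.set_printoptions(precision=4,suppress=True)
P=par("wrist"); P=(P[0],P[1],P[2],np.load("pics/w1P.npy"))
d=np.load("pics/w1.npy"); C=cloud("wrist",d,P); Z=C[...,2]
def rect(m,n):
    S=C[m][:,:2]; r=cv2.minAreaRect((S*1000).astype(np.float32)); print(n,m.sum(),r,S.mean(0)); return S.mean(0)
win=np.zeros(Z.shape,bool)
def w(u0,u1,v0,v1,zl,zh):
    m=np.zeros(Z.shape,bool); m[v0:v1,u0:u1]=(Z[v0:v1,u0:u1]>zl)&(Z[v0:v1,u0:u1]<zh); return m
tl=rect(w(260,282,135,160,.258,.275),"tipL"); tr=rect(w(260,284,215,245,.258,.275),"tipR")
cl=rect(w(312,345,135,160,.267,.275),"chL"); cr=rect(w(312,345,215,245,.267,.275),"chR")
a=w(300,400,130,225,.229,.235); rect(a,"fork")
for L,R_ in((tl,tr),(cl,cr)):
    v=L-R_; print("sep",np.hypot(*v),"yaw y->x",np.degrees(np.arctan2(-v[0],v[1])))
v=(cl-tl); print("L arm dir",np.degrees(np.arctan2(v[1],v[0]))); v=cr-tr; print("R",np.degrees(np.arctan2(v[1],v[0])))
# post: grey disc
t=cv2.imread("pics/w1.png"); g=t[165:200,395:430].astype(int); m=np.zeros(Z.shape,bool); m[165:200,395:430]=(g.max(2)-g.min(2)<22)&(g.max(2)>90)
lab,n=label(m); k=np.argmax(np.bincount(lab.ravel())[1:])+1; m=lab==k; v,u=np.where(m); print("post px",u.mean(),v.mean(),m.sum(),C[m].mean(0),"z",np.median(Z[m]))
post=atz("wrist",u.mean(),v.mean(),np.median(Z[m]),P)[:2]
for yaw in (-16,-16.5,-17):
    x=np.array([np.cos(np.radians(yaw)),np.sin(np.radians(yaw))]); y=np.array([-x[1],x[0]]); o=post-.105*x
    print(yaw,"origin",o,[((q-o)@x*1000,(q-o)@y*1000) for q in (tl,tr,cl,cr)])
```

```text
tipL 201 ((603.920166015625, -164.02220153808594), (10.183070182800293, 12.282851219177246), 73.68500518798828) [ 0.6035 -0.1637]
tipR 181 ((584.0691528320312, -228.9416961669922), (10.693408966064453, 11.504935264587402), 72.6585693359375) [ 0.5838 -0.2283]
chL 374 ((642.8118286132812, -175.84263610839844), (10.06395435333252, 19.864036560058594), 73.12788391113281) [ 0.6426 -0.1756]
chR 309 ((623.80517578125, -240.8466339111328), (10.871896743774414, 18.54523468017578), 73.73059844970703) [ 0.6237 -0.2405]
fork 3172 ((659.8861694335938, -216.5330352783203), (78.28376007080078, 88.39225006103516), 72.59711456298828) [ 0.6755 -0.2214]
sep 0.06760970007085303 yaw y->x -16.972726674403276
sep 0.067595266959819 yaw y->x -16.29513890085434
L arm dir -16.987105630425273
R -16.96052449946679
post px 410.50299401197606 181.22355289421156 501 [ 0.7079 -0.2306  0.2361] z 0.23518997080046777
-16 origin [ 0.6073 -0.2019] [(np.float64(-14.152276086398242), np.float64(35.684691407596105)), (np.float64(-15.300049972269475), np.float64(-31.915265388082517)), (np.float64(26.77398925391512), np.float64(34.97953398244009)), (np.float64(26.425797733760987), np.float64(-32.61483618279255))]
-16.5 origin [ 0.6075 -0.201 ] [(np.float64(-14.459142859144752), np.float64(34.64354607691129)), (np.float64(-15.01695961863735), np.float64(-32.96385280910956)), (np.float64(26.471717715692105), np.float64(34.29556000929742)), (np.float64(26.713404124341277), np.float64(-33.29927487510091))]
-17 origin [ 0.6078 -0.2001] [(np.float64(-14.75691235565761), np.float64(33.59976250606482)), (np.float64(-14.724729508865664), np.float64(-34.0099299051204)), (np.float64(26.175426410199695), np.float64(33.60897429647942)), (np.float64(27.00697234229642), np.float64(-33.981177698704116))]
```

Hanger frame: origin (0.6077, -0.2003), yaw -16.9°, tips at z≈0.266 and cheeks at 0.271, so the seat is at about 0.237. Next, above the pail.

```bash
python3 -m pendant '[[[-0.022,-0.0325,0,0,0,0,-1],[-0.022,-0.0325,0,0,0,0,-1],[-0.022,-0.0325,0,0,0,0,-1],[-0.022,-0.0325,0,0,0,0,-1],[-0.022,-0.0325,0.01,0,0,0,-1],[-0.022,-0.0325,0.01,0,0,0,-1],[-0.022,-0.0325,0.015,0,0,0,-1],[-0.022,-0.0325,0.015,0,0,0,-1],[-0.022,-0.0325,0.015,0,0,0,-1],[-0.022,-0.0325,0.015,0,0,0,-1]]]'; python3 -m pendant '[[[-0.023,-0.032,0,0,0,0,-1],[0,0,0,0,0,-0.13,-1],[0,0,0,0,0,-0.13,-1],[0,0,0,0,0,-0.13,-1],[0,0,0,0,0,-0.13,-1],[0,0,0,0,0,0,-1],[0,0,0,0,0,0,-1]]]'
python3 - <<'E'
from h import *
np.save("pics/w2P.npy",ctrl.calibration("wrist")["camera_from_world"])
p,d=ctrl.camera("wrist"); cv2.imwrite("pics/w2.png",p[:,:,::-1]); np.save("pics/w2.npy",d); o=ctrl.get_obs(); print(o['time_s'],o['eef_pos'],o['eef_rot'],o['wrist_force'])
E
```

```text
time_s: 3.2
eef_pos: [0.4846, 0.1764, 0.3409]
eef_rot: [-0.0, 0.989, -0.149, 0.0]
wrist_force: [-0.3, 0.1, -0.1]
opening: 1.002
time_s: 3.9
eef_pos: [0.4727, 0.2123, 0.3413]
eef_rot: [0.0, 0.994, 0.109, 0.0]
wrist_force: [-0.4, 0.3, -0.2]
opening: 0.998
3.95 [0.47272841 0.21226506 0.34131301] [-1.08769567e-05  9.94024223e-01  1.09159716e-01  1.72208049e-05] [-0.78071404  0.22951159 -0.33717508]
```

View pics/w2.png

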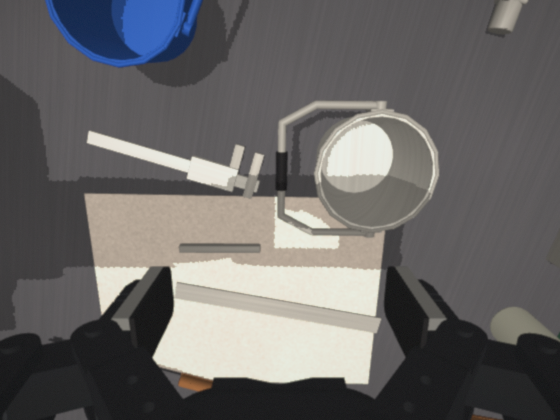

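The sleeve is at (281,170) and the bar runs vertical in the image, so the jaws are already across it. Measuring.

Run:
```python
from h import *
from scipy.optimize import least_squares
np.set_printoptions(precision=4,suppress=True)
P=par("wrist"); P=(P[0],P[1],P[2],np.load("pics/w2P.npy"))
d=np.load("pics/w2.npy"); C=cloud("wrist",d,P); Z=C[...,2]; t=cv2.imread("pics/w2.png")
m=np.zeros(Z.shape,bool); m[145:198,268:295]=(t[145:198,268:295].max(2)<45)&(Z[145:198,268:295]>.07)
v,u=np.where(m); print("sleeve px",u.mean(),v.mean(),m.sum(),"z",np.percentile(Z[m],[10,50,90,97]),C[m].mean(0), C[m].min(0),C[m].max(0))
print("sleeve c",atz("wrist",u.mean(),v.mean(),.097,P))
m=np.zeros(Z.shape,bool); m[118:220,270:292]=(Z[118:220,270:292]>.085)&(Z[118:220,270:292]<.115); S=C[m]; r=cv2.fitLine(S[:,:2].astype(np.float32),cv2.DIST_HUBER,0,.01,.01).ravel(); print("bar",np.degrees(np.arctan2(r[1],r[0])),r[2:],S[:,:2].mean(0))
m=np.zeros(Z.shape,bool); m[100:250,330:450]=(Z[100:250,330:450]>.101)&(Z[100:250,330:450]<.112); Q=C[m][:,:2]
f=least_squares(lambda s:np.hypot(Q[:,0]-s[0],Q[:,1]-s[1])-s[2],[.566,.233,.059],loss='cauchy',f_scale=.002); print("pail",f.x,m.sum(),np.median(Z[m]))
o=ctrl.get_obs(); print(o['wrist_force'])
```

```text
sleeve px 281.232 171.78133333333332 375 z [0.0986 0.1004 0.1016 0.1023] [0.4743 0.2126 0.1002] [0.466  0.1933 0.0966] [0.4832 0.2321 0.1031]
sleeve c [0.4744 0.212  0.097 ]
bar -78.13011 [0.4741 0.2152] [0.4741 0.2152]
pail [0.5662 0.2327 0.0584] 2224 0.10556487146808577
[-0.7807  0.2295 -0.3372]
```

Sleeve (0.4743, 0.2125, z 0.097), pail axis 94 mm away, yaw 12.4°. All of that agrees. The rim is only about 33 mm from the bar, so I'll descend with the jaws partly open (about 21 mm).

```bash
python3 -m pendant '[[[0.0016,0,0.02,0,0,0,0.5],[0,0,0.04,0,0,0,0.5],[0,0,0.04,0,0,0,0.5],[0,0,0.04,0,0,0,0.5],[0,0,0.02,0,0,0,0.5],[0,0,0,0,0,0,0.5],[0,0,0,0,0,0,0.5]]]'
python3 - <<'E'
from h import *
p,d=ctrl.camera("wrist"); cv2.imwrite("pics/w3.png",p[:,:,::-1]);p,d=ctrl.camera("side"); cv2.imwrite("pics/s3.png",cv2.resize(p[170:310,170:310,::-1],(560,560)))
E
```

```text
time_s: 4.65
eef_pos: [0.4747, 0.2127, 0.1819]
eef_rot: [0.0, 0.994, 0.11, 0.0]
wrist_force: [-0.8, -0.3, 0.2]
opening: 0.249
```

View pics/w3.png

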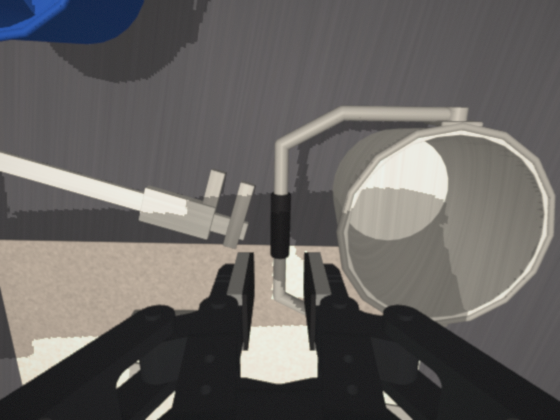

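View pics/s3.png

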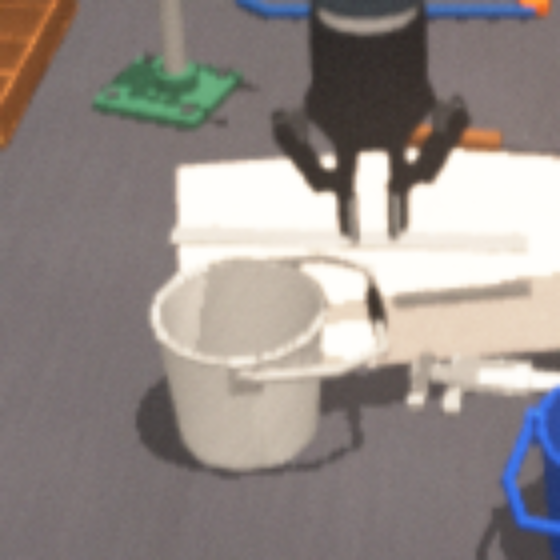

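The wrist view shows the sleeve (280,225) centred between the fingers (252–305), with a clear gap to the rim. Descending, then closing.

```bash
python3 -m pendant '[[[0,0,0.03,0,0,0,0.5],[0,0,0.03,0,0,0,0.5],[0,0,0.01,0,0,0,0.5],[0,0,0.01,0,0,0,0.5],[0,0,0,0,0,0,0.5]]]';python3 -m pendant '[[[0,0,0,0,0,0,1],[0,0,0,0,0,0,1],[0,0,0,0,0,0,1],[0,0,0,0,0,0,1]]]'
python3 - <<'E'
from h import *
print(ctrl.get_obs()['eef_pos'],ctrl.get_obs()['torque'])
p,d=ctrl.camera("wrist"); cv2.imwrite("pics/w4.png",p[:,:,::-1])
E
```

```text
time_s: 5.25
eef_pos: [0.4744, 0.2127, 0.1014]
eef_rot: [-0.0, 0.994, 0.111, -0.0]
wrist_force: [-0.3, -0.7, -0.2]
opening: 0.25
time_s: 5.65
eef_pos: [0.4751, 0.2128, 0.1023]
eef_rot: [-0.0, 0.994, 0.111, 0.001]
wrist_force: [0.4, -1.7, 3.2]
opening: 0.115
[0.47506161 0.21277298 0.10225757] [-0.0560966  -0.05150859 -0.06955493]
```

View pics/w4.png

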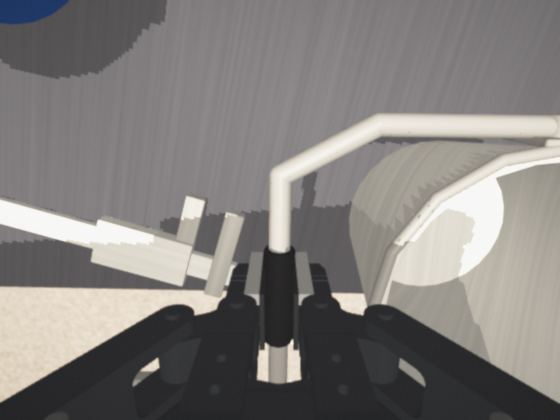

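Gripped: the sleeve is between the pads. Now I'll swing the bail through its 95 mm arc.

```bash
python3 -m pendant '[[[0.0006,0,-0.0074,0,0,0,1],[0.0006,0,-0.0074,0,0,0,1],[0.0017,0,-0.0073,0,0,0,1],[0.0018,0,-0.0072,0,0,0,1],[0.0028,0,-0.0069,0,0,0,1],[0.0029,0,-0.0069,0,0,0,1],[0.0039,0,-0.0064,0,0,0,1],[0.0039,0,-0.0063,0,0,0,1],[0.0048,0,-0.0057,0,0,0,1],[0.0049,0,-0.0056,0,0,0,1]]]'
python3 - <<'E'
from h import *
p,d=ctrl.camera("side"); cv2.imwrite("pics/s5.png",cv2.resize(p[170:310,170:310,::-1],(560,560)))
E
```

```text
time_s: 6.7
eef_pos: [0.5015, 0.2188, 0.1687]
eef_rot: [0.0, 0.994, 0.111, -0.001]
wrist_force: [-0.6, -1.4, -0.5]
opening: 0.118
```

View pics/s5.png

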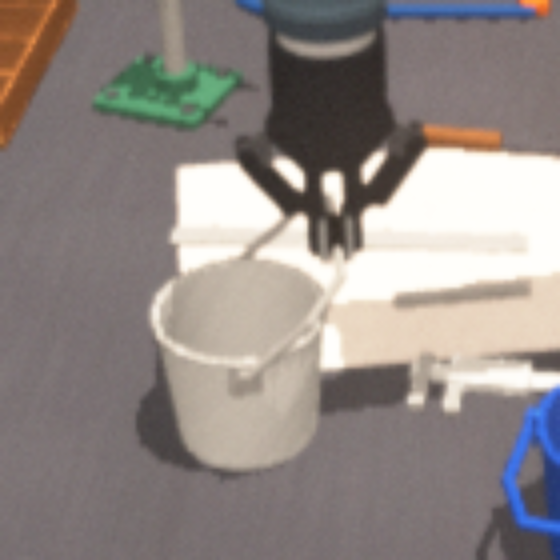

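The bail is at about 45° in the jaws and the pail hasn't moved, with almost no force on the wrist. Second half of the arc.

```bash
python3 -m pendant '[[[0.0056,0,-0.0049,0,0,0,1],[0.0057,0,-0.0048,0,0,0,1],[0.0063,0,-0.0039,0,0,0,1],[0.0064,0,-0.0039,0,0,0,1],[0.0069,0,-0.0029,0,0,0,1],[0.0069,0,-0.0028,0,0,0,1],[0.0072,0,-0.0018,0,0,0,1],[0.0073,0,-0.0017,0,0,0,1],[0.0065,0,-0.0006,0,0,0,1],[0.0065,0,-0.0003,0,0,0,1]]]'
python3 - <<'E'
from h import *
print(ctrl.get_obs()['wrist_force'])
p,d=ctrl.camera("side"); cv2.imwrite("pics/s6.png",cv2.resize(p[170:310,170:310,::-1],(560,560)))
E
```

```text
time_s: 7.75
eef_pos: [0.5672, 0.2333, 0.1976]
eef_rot: [0.0, 0.994, 0.111, 0.002]
wrist_force: [-0.2, -3.5, 5.4]
opening: 0.118
[-0.1514294  -3.47116977  5.3777374 ]
```

View pics/s6.png

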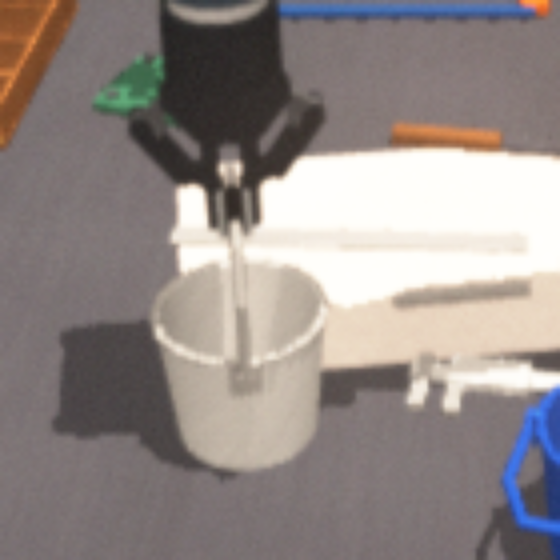

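The bail is upright and the pail still stands on the bench; I'm pressing it down by about 5 N. Now a gentle lift.

```bash
python3 -m pendant '[[[0,0,-0.003,0,0,0,1],[0,0,-0.005,0,0,0,1],[0,0,-0.007,0,0,0,1],[0,0,-0.01,0,0,0,1],[0,0,-0.015,0,0,0,1],[0,0,-0.02,0,0,0,1],[0,0,-0.02,0,0,0,1],[0,0,-0.015,0,0,0,1],[0,0,-0.008,0,0,0,1],[0,0,0,0,0,0,1]]]'
python3 - <<'E'
from h import *
o=ctrl.get_obs();print(o['wrist_force'],o['torque'])
p,d=ctrl.camera("side"); cv2.imwrite("pics/s7.png",cv2.resize(p[150:290,170:310,::-1],(560,560)))
E
```

```text
time_s: 8.8
eef_pos: [0.5658, 0.2334, 0.3009]
eef_rot: [-0.0, 0.994, 0.111, 0.001]
wrist_force: [-0.2, 0.4, -4.1]
opening: 0.115
[-0.19172958  0.41505848 -4.08447941] [ 0.03687791 -0.01881812  0.02024638]
```

View pics/s7.png

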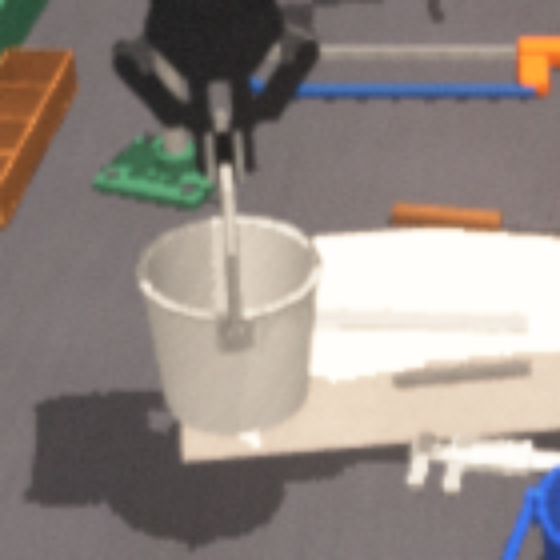

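The pail hangs freely at about 4.1 N. Carrying it to a point in front of the hanger.

```bash
python3 -m pendant '[[[-0.0034,0.008,0,0,0,0,1],[-0.0068,0.016,0,0,0,0,1],[-0.0102,0.024,0,0,0,0,1],[-0.0128,0.03,0,0,0,0,1],[-0.0136,0.032,0,0,0,0,1],[-0.0136,0.032,0,0,0,0,1],[-0.0136,0.032,0,0,0,0,1],[-0.0136,0.032,0,0,0,0,1],[-0.0136,0.032,0,0,0,0,1],[-0.0136,0.032,0,0,0,0,1]]]'; python3 -m pendant '[[[-0.0128,0.03,0,0,0,0,1],[-0.0107,0.025,0,0,0,0,1],[-0.0085,0.02,0,0,0,0,1],[-0.006,0.014,0,0,0,0,1],[-0.0038,0.009,0,0,0,0,1],[-0.0021,0.005,0,0,0,0,1]]]';python3 -m pendant '[[[0,0,0,0,0,0.04,1],[0,0,0,0,0,0.07,1],[0,0,0,0,0,0.08,1],[0,0,0,0,0,0.08,1],[0,0,0,0,0,0.08,1],[0,0,0,0,0,0.07,1],[0,0,0,0,0,0.06,1],[0,0,0,0,0,0.037,1],[0,0,0,0,0,0,1],[0,0,0,0,0,0,1]]]'
python3 - <<'E'
from h import *
np.save("pics/w8P.npy",ctrl.calibration("wrist")["camera_from_world"])
p,d=ctrl.camera("wrist"); cv2.imwrite("pics/w8.png",p[:,:,::-1]); np.save("pics/w8.npy",d)
o=ctrl.get_obs();print(o['eef_pos'],o['eef_rot'],o['wrist_force'],o['torque'])
p,d=ctrl.camera("side"); cv2.imwrite("pics/s8.png",cv2.resize(p[80:290,150:360,::-1],(560,560)))
E
```

```text
time_s: 9.85
eef_pos: [0.5113, -0.0577, 0.2983]
eef_rot: [-0.0, 0.994, 0.111, -0.001]
wrist_force: [0.3, 0.4, -3.9]
opening: 0.116
time_s: 10.45
eef_pos: [0.4923, -0.1663, 0.2986]
eef_rot: [-0.0, 0.994, 0.111, -0.0]
wrist_force: [0.6, -0.4, -4.7]
opening: 0.119
time_s: 11.45
eef_pos: [0.493, -0.165, 0.2989]
eef_rot: [-0.0, 0.989, -0.146, -0.0]
wrist_force: [-0.1, 0.7, -4.6]
opening: 0.115
[ 0.49295503 -0.16517967  0.29893989] [-7.57293474e-05  9.89331131e-01 -1.45684269e-01 -3.11612348e-05] [ 0.54498392  0.49738376 -5.14780419] [ 0.02439268 -0.03033887 -0.01015511]
```

View pics/w8.png

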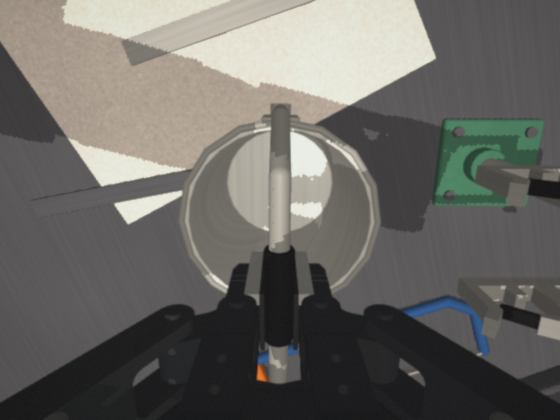

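View pics/s8.png

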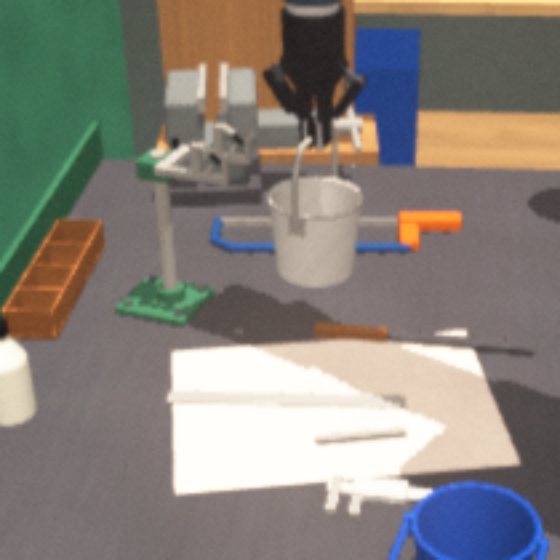

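The pail hangs straight in front of the hanger, with its yaw within 0.2°. Measuring where the bar is relative to the TCP.

Run:
```python
from h import *
np.set_printoptions(precision=4,suppress=True)
P=par("wrist"); P=(P[0],P[1],P[2],np.load("pics/w8P.npy")); d=np.load("pics/w8.npy"); C=cloud("wrist",d,P)
yaw=np.radians(-16.9); x=np.array([np.cos(yaw),np.sin(yaw)]); y=np.array([-x[1],x[0]]); o=np.array([.6077,-.2003]); tcp=np.array([.49295,-.16518])
print("tcp hanger",(tcp-o)@x,(tcp-o)@y)
for v in range(120,345,15):
    S=C[v-2:v+3,274:286].reshape(-1,3); S=S[S[:,2]>.15]
    q=np.median(S,0); zt=np.percentile(S[:,2],90); print(v,"hx %.4f hy %.4f z %.4f"%((q[:2]-o)@x,(q[:2]-o)@y,zt))
# rim level
W=C[120:300,180:380]; m=(W[...,2]>.18)&(W[...,2]<.23); Q=W[m]; print("rim z",np.percentile(Q[:,2],[10,50,90]))
S=C[280:335,455:500].reshape(-1,3); S=S[S[:,2]>.2]; print("tipR",np.percentile(S[:,2],[50,90,98]),(S[S[:,2]>.258][:,:2].mean(0)-o)@np.c_[x,y])
W=C[155:205,475:530].reshape(-1,3); W=W[W[:,2]>.2]; print("tipL",np.percentile(W[:,2],[50,90,98]),(W[W[:,2]>.258][:,:2].mean(0)-o)@np.c_[x,y], W[:,2].min())
```

```text
tcp hanger -0.1200038198097811 0.000245216356703708
120 hx -0.1214 hy 0.0650 z 0.2695
135 hx -0.1214 hy 0.0600 z 0.2781
150 hx -0.1214 hy 0.0555 z 0.2866
165 hx -0.1214 hy 0.0514 z 0.2937
180 hx -0.1215 hy 0.0468 z 0.2963
195 hx -0.1214 hy 0.0413 z 0.2962
210 hx -0.1214 hy 0.0359 z 0.2962
225 hx -0.1214 hy 0.0303 z 0.2961
240 hx -0.1213 hy 0.0245 z 0.2965
255 hx -0.1214 hy 0.0192 z 0.2979
270 hx -0.1213 hy 0.0134 z 0.2982
285 hx -0.1213 hy 0.0073 z 0.2980
300 hx -0.1213 hy 0.0010 z 0.2980
315 hx -0.1213 hy -0.0056 z 0.2982
330 hx -0.1212 hy -0.0122 z 0.2980
rim z [0.1865 0.2059 0.208 ]
tipR [0.2413 0.2638 0.2656] [-0.0193 -0.0304]
tipL [0.2431 0.2646 0.2662] [-0.0203  0.0354] 0.22162054032854706
```

Run:
```python
from h import *
P=par("wrist"); P=(P[0],P[1],P[2],np.load("pics/w1P.npy")); d=np.load("pics/w1.npy"); C=cloud("wrist",d,P)
yaw=np.radians(-16.9); x=np.array([np.cos(yaw),np.sin(yaw)]); o=np.array([.6077,-.2003])
t=cv2.imread("pics/w1.png")
for v in (147,229):
    print(v,[(u,round(float((C[v,u,:2]-o)@x*1000),1),round(float(C[v,u,2]*1000)),int(t[v,u].max())) for u in range(263,342,2)])
```

```text
147 [(263, -7.9, 539, 123), (265, -18.7, 264, 166), (267, -17.2, 265, 166), (269, -15.6, 265, 150), (271, -14.1, 265, 135), (273, -12.7, 262, 135), (275, -11.2, 260, 136), (277, -9.6, 259, 136), (279, -8.1, 257, 156), (281, -6.4, 232, 139), (283, -4.9, 250, 69), (285, -3.3, 251, 35), (287, -1.8, 254, 35), (289, -0.3, 256, 35), (291, 1.3, 255, 34), (293, 2.8, 256, 34), (295, 4.3, 258, 34), (297, 5.8, 259, 36), (299, 7.3, 261, 93), (301, 8.6, 264, 174), (303, 10.1, 264, 175), (305, 11.6, 264, 176), (307, 13.0, 266, 175), (309, 14.4, 267, 175), (311, 16.0, 266, 175), (313, 17.3, 269, 175), (315, 18.8, 268, 175), (317, 20.2, 270, 177), (319, 21.6, 270, 177), (321, 22.9, 271, 177), (323, 24.5, 271, 174), (325, 26.0, 270, 159), (327, 27.6, 270, 204), (329, 28.8, 271, 204), (331, 30.4, 271, 204), (333, 32.1, 269, 207), (335, 33.4, 271, 206), (337, 35.0, 270, 209), (339, 42.6, 233, 167), (341, 44.5, 231, 152)]
229 [(263, -34.6, 0, 100), (265, -20.0, 262, 113), (267, -18.2, 265, 129), (269, -16.6, 264, 135), (271, -15.0, 265, 140), (273, -13.4, 263, 131), (275, -11.8, 261, 112), (277, -10.2, 258, 116), (279, -8.5, 257, 112), (281, -5.9, 0, 101), (283, -2.7, 0, 73), (285, -3.5, 252, 36), (287, -1.8, 253, 31), (289, -0.1, 255, 28), (291, 1.5, 255, 33), (293, 3.1, 258, 36), (295, 4.8, 258, 35), (297, 6.3, 259, 39), (299, 7.8, 262, 137), (301, 9.4, 263, 177), (303, 10.9, 265, 179), (305, 12.4, 266, 178), (307, 14.1, 266, 177), (309, 15.6, 266, 177), (311, 17.1, 268, 176), (313, 18.6, 269, 175), (315, 20.1, 270, 170), (317, 21.8, 269, 164), (319, 23.2, 271, 145), (321, 24.6, 272, 105), (323, 26.5, 270, 115), (325, 27.9, 271, 126), (327, 29.6, 270, 125), (329, 31.2, 270, 126), (331, 32.9, 269, 127), (333, 34.3, 271, 130), (335, 36.2, 269, 125), (337, 83.2, 0, 97), (339, 86.4, 0, 97), (341, 89.5, 1, 96)]
```

The lip shows at hanger x = -8 and the cheek at +8, which confirms the frame. The bar is 6.6 mm below the TCP and 1.3 mm toward -x. I'll advance so that the bar is above the throat at x = -2 mm, z = 0.280, clearing the tips by 9 mm.

```bash
python3 -m pendant '[[[0.006,0,0.003,0,0,0,1],[0.012,0,0.003,0,0,0,1],[0.016,0,0.003,0,0,0,1],[0.018,0,0.003,0,0,0,1],[0.018,0,0,0,0,0,1],[0.016,0,0,0,0,0,1],[0.013,0,0,0,0,0,1],[0.010,0,0,0,0,0,1],[0.0065,0,0,0,0,0,1],[0.0038,0,0,0,0,0,1]]]';python3 -m pendant '[[[0,0,0,0,0,0,1],[0,0,0,0,0,0,1],[0,0,0,0,0,0,1]]]'
cat > chk.py <<'E'
import sys
from h import *
np.set_printoptions(precision=4,suppress=True)
n=sys.argv[1]
P=par("wrist"); p,d=ctrl.camera("wrist"); cv2.imwrite(f"pics/w{n}.png",p[:,:,::-1])
ob=ctrl.get_obs()
C=cloud("wrist",d,P); yaw=np.radians(-16.9); x=np.array([np.cos(yaw),np.sin(yaw)]); y=np.array([-x[1],x[0]]); o=np.array([.6077,-.2003])
q=np.array(ob['eef_pos']); print("tcp h",(q[:2]-o)@x,(q[:2]-o)@y,q[2],"F",ob['wrist_force'],"M",ob['torque'],"t",ob['time_s'])
for v in (195,240,270):
    S=C[v-2:v+3,274:286].reshape(-1,3); S=S[S[:,2]>.15]
    if len(S): m=np.median(S,0); print(v,"hx %.4f hy %.4f z %.4f"%((m[:2]-o)@x,(m[:2]-o)@y,np.percentile(S[:,2],90)))
p,d=ctrl.camera("side"); cv2.imwrite(f"pics/s{n}.png",cv2.resize(p[85:225,180:320,::-1],(560,560),interpolation=cv2.INTER_CUBIC))
E
python3 chk.py 9
```

```text
time_s: 12.55
eef_pos: [0.6076, -0.2003, 0.2865]
eef_rot: [-0.0, 0.989, -0.146, -0.0]
wrist_force: [0.4, 0.1, -4.7]
opening: 0.119
time_s: 12.85
eef_pos: [0.6067, -0.2, 0.2871]
eef_rot: [-0.0, 0.989, -0.146, -0.0]
wrist_force: [0.2, 0.2, -4.7]
opening: 0.115
tcp h -0.0009954726648810747 -4.075447510233423e-05 0.2871637594334855 F [ 0.0734 -0.0523 -4.3258] M [-0.0024  0.0358 -0.0134] t 12.9
195 hx -0.0023 hy 0.0410 z 0.2845
240 hx -0.0023 hy 0.0240 z 0.2845
270 hx -0.0023 hy 0.0130 z 0.2863
```

View pics/w9.png

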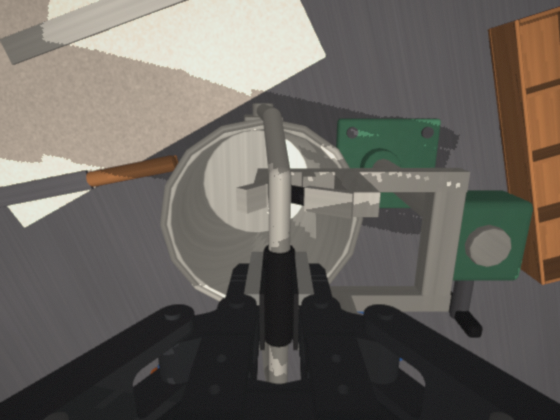

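View pics/s9.png

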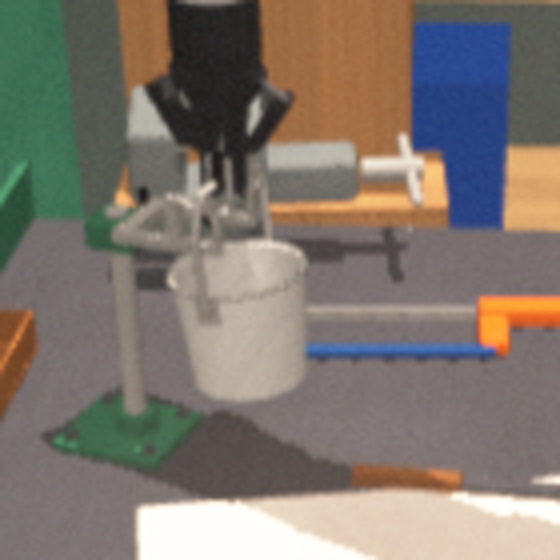

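The bar is at hx = -2.3 mm, over both hooks. The bail leans toward -x in both views, at (263,110) against the bar at (280,200) in the wrist view. That's probably swing from the stop, so I'll let it settle and look again.

```bash
for i in 1 2 3; do python3 -m pendant '[[[0,0,0,0,0,0,1],[0,0,0,0,0,0,1],[0,0,0,0,0,0,1]]]' | grep force
python3 - <<'E'
from h import *
p,d=ctrl.camera("wrist"); cv2.imwrite("pics/q$i.png",p[90:270,150:400,::-1])
E
done; python3 -c "
import cv2,numpy as np
cv2.imwrite('pics/q.png',np.hstack([cv2.imread(f'pics/q{i}.png') for i in (1,2,3)]))"
```

```text
wrist_force: [0.8, 0.8, -3.1]
wrist_force: [-1.1, -0.3, -3.9]
wrist_force: [0.8, -0.8, -4.0]
```

View pics/q.png

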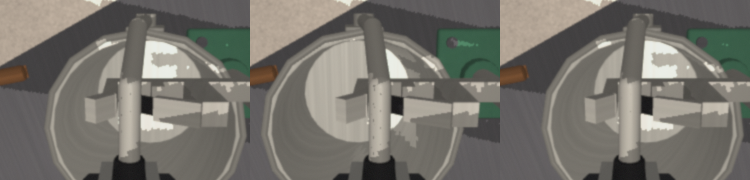

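It is swing: the lean reverses from frame to frame. There's plenty of time, so I'll wait for it to die down.

```bash
Z='[[[0,0,0,0,0,0,1],[0,0,0,0,0,0,1],[0,0,0,0,0,0,1],[0,0,0,0,0,0,1],[0,0,0,0,0,0,1],[0,0,0,0,0,0,1],[0,0,0,0,0,0,1],[0,0,0,0,0,0,1],[0,0,0,0,0,0,1],[0,0,0,0,0,0,1]]]'; python3 -m pendant '[[[0,0,0,0,0,0,1],[0,0,0,0,0,0,1],[0,0,0,0,0,0,1],[0,0,0,0,0,0,1],[0,0,0,0,0,0,1],[0,0,0,0,0,0,1],[0,0,0,0,0,0,1],[0,0,0,0,0,0,1],[0,0,0,0,0,0,1],[0,0,0,0,0,0,1]]]' >/dev/null;  python3 -m pendant '[[[0,0,0,0,0,0,1],[0,0,0,0,0,0,1],[0,0,0,0,0,0,1],[0,0,0,0,0,0,1],[0,0,0,0,0,0,1],[0,0,0,0,0,0,1],[0,0,0,0,0,0,1],[0,0,0,0,0,0,1],[0,0,0,0,0,0,1],[0,0,0,0,0,0,1]]]'
for i in 1 2 3 4; do python3 - <<E
from h import *
p,d=ctrl.camera("wrist"); cv2.imwrite("pics/r$i.png",p[90:270,170:370,::-1]); print(ctrl.get_obs()['time_s'])
E
python3 -m pendant '[[[0,0,0,0,0,0,1],[0,0,0,0,0,0,1]]]' | grep force;
done; python3 -c "
import cv2,numpy as np
cv2.imwrite('pics/r.png',np.hstack([cv2.imread(f'pics/r{i}.png') for i in (1,2,3,4)]))"
```

```text
time_s: 16.0
eef_pos: [0.607, -0.2001, 0.2869]
eef_rot: [-0.0, 0.989, -0.146, -0.0]
wrist_force: [0.1, 0.8, -3.6]
opening: 0.114
16.05
wrist_force: [-0.5, 0.4, -2.9]
16.3
wrist_force: [-0.5, -0.8, -4.0]
16.55
wrist_force: [0.3, -0.1, -4.4]
16.8
wrist_force: [-0.8, 0.5, -3.7]
```

View pics/r.png

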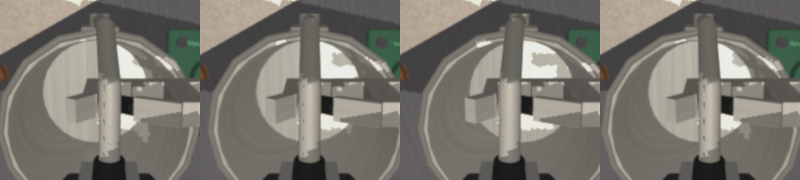

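The swing is nearly gone. Lowering to just above the gates.

```bash
python3 -m pendant '[[[0,0,0.003,0,0,0,1],[0,0,0.004,0,0,0,1],[0,0,0.004,0,0,0,1],[0,0,0.003,0,0,0,1],[0,0,0.002,0,0,0,1],[0,0,0,0,0,0,1],[0,0,0,0,0,0,1]]]'; python3 chk.py 10
```

```text
time_s: 17.7
eef_pos: [0.607, -0.2001, 0.271]
eef_rot: [-0.0, 0.989, -0.146, -0.0]
wrist_force: [0.2, 1.5, -3.1]
opening: 0.116
tcp h -0.0005874592530960408 -5.9311384451764256e-05 0.271172421471008 F [ 0.3496  0.0072 -3.6066] M [-0.0223 -0.0033 -0.0256] t 17.75
195 hx -0.0019 hy 0.0409 z 0.2684
240 hx -0.0019 hy 0.0241 z 0.2685
270 hx -0.0019 hy 0.0130 z 0.2702
```

View pics/w10.png

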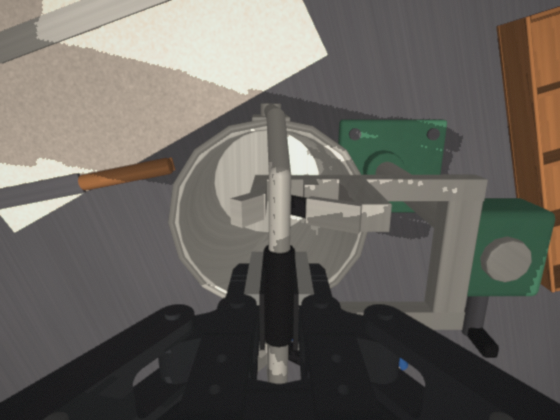

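The bar sits between tip and cheek at hx = -1.9 mm, z = 0.2645, with no contact yet. Now I'll feel my way down.

```bash
for i in 1; do python3 -m pendant '[[[0,0,0.001,0,0,0,1],[0,0,0.001,0,0,0,1],[0,0,0.001,0,0,0,1],[0,0,0,0,0,0,1]]]' | egrep "pos|force"; done; python3 -m pendant '[[[0,0,0.001,0,0,0,1],[0,0,0.001,0,0,0,1],[0,0,0,0,0,0,1]]]' | egrep "pos|force"; python3 -m pendant '[[[0,0,0.001,0,0,0,1],[0,0,0.001,0,0,0,1],[0,0,0,0,0,0,1]]]' | egrep "pos|force"
```

```text
eef_pos: [0.607, -0.2001, 0.2677]
wrist_force: [-0.5, 0.2, -5.1]
eef_pos: [0.6069, -0.2001, 0.2657]
wrist_force: [0.4, 0.5, -3.8]
eef_pos: [0.6071, -0.2002, 0.2642]
wrist_force: [-1.4, -0.7, -2.7]
```

```bash
python3 -m pendant '[[[0,0,0.001,0,0,0,1],[0,0,0.001,0,0,0,1]]]' | egrep "pos|force"; python3 -m pendant '[[[0,0,0.001,0,0,0,1],[0,0,0.001,0,0,0,1]]]' | egrep "pos|force"; python3 -m pendant '[[[0,0,0.001,0,0,0,1]]]' | egrep "pos|force"; python3 -m pendant '[[[0,0,0.001,0,0,0,1]]]' | egrep "pos|force"
```

```text
eef_pos: [0.6074, -0.2003, 0.2628]
wrist_force: [-0.5, 0.4, 2.0]
eef_pos: [0.6073, -0.2003, 0.2609]
wrist_force: [-2.4, 1.8, 4.9]
eef_pos: [0.6071, -0.2002, 0.2598]
wrist_force: [-3.2, 0.4, 5.2]
eef_pos: [0.607, -0.2002, 0.2587]
wrist_force: [-3.5, 1.3, 6.0]
```

The gates are yielding: contact came at about 20 mm over the seat, with about 10 N in all. Continuing in 1 mm steps.

```bash
for i in 1 ; do python3 -m pendant '[[[0,0,0.001,0,0,0,1]]]' | egrep "pos|force"; python3 -m pendant '[[[0,0,0.001,0,0,0,1]]]' | egrep "pos|force"; python3 -m pendant '[[[0,0,0.001,0,0,0,1]]]' | egrep "pos|force";python3 -m pendant '[[[0,0,0.001,0,0,0,1]]]' | egrep "pos|force"; done
```

```text
eef_pos: [0.6069, -0.2002, 0.2577]
wrist_force: [-4.7, 0.7, 6.6]
eef_pos: [0.6069, -0.2002, 0.2567]
wrist_force: [-4.3, 1.6, 6.8]
eef_pos: [0.6068, -0.2002, 0.2557]
wrist_force: [-5.4, 0.9, 7.4]
eef_pos: [0.6067, -0.2001, 0.2547]
wrist_force: [-4.9, 2.6, 6.8]
```

```bash
python3 -m pendant '[[[0,0,0.001,0,0,0,1]]]' | egrep "pos|force"; python3 -m pendant '[[[0,0,0.001,0,0,0,1]]]' | egrep "pos|force"; python3 -m pendant '[[[0,0,0.001,0,0,0,1]]]' | egrep "pos|force";python3 -m pendant '[[[0,0,0.001,0,0,0,1]]]' | egrep "pos|force"
```

```text
eef_pos: [0.6065, -0.2001, 0.2536]
wrist_force: [-6.8, 2.5, 6.4]
eef_pos: [0.6061, -0.1999, 0.2521]
wrist_force: [-6.2, 0.5, 3.6]
eef_pos: [0.6059, -0.1998, 0.2503]
wrist_force: [-4.7, 1.3, -0.8]
eef_pos: [0.6064, -0.2, 0.2487]
wrist_force: [0.3, 0.4, -3.6]
```

The bar has slipped past the gates: the force is back to the pail's weight. On down to the floor.

```bash
python3 -m pendant '[[[0,0,0.001,0,0,0,1]]]' | egrep "pos|force"; python3 -m pendant '[[[0,0,0.001,0,0,0,1]]]' | egrep "pos|force"; python3 -m pendant '[[[0,0,0.001,0,0,0,1]]]' | egrep "pos|force";python3 -m pendant '[[[0,0,0.001,0,0,0,1]]]' | egrep "pos|force"
```

```text
eef_pos: [0.6068, -0.1999, 0.2477]
wrist_force: [-0.0, 0.6, -4.4]
eef_pos: [0.607, -0.2, 0.247]
wrist_force: [-0.2, -0.8, -4.4]
eef_pos: [0.607, -0.2001, 0.2463]
wrist_force: [0.0, 0.3, -3.9]
eef_pos: [0.6071, -0.2001, 0.2456]
wrist_force: [-0.0, -0.2, -3.9]
```

```bash
python3 -m pendant '[[[0,0,0.001,0,0,0,1]]]' | egrep "pos|force"; python3 -m pendant '[[[0,0,0.001,0,0,0,1]]]' | egrep "pos|force"; python3 -m pendant '[[[0,0,0.0005,0,0,0,1]]]' | egrep "pos|force";python3 -m pendant '[[[0,0,0.0005,0,0,0,1]]]' | egrep "pos|force"
```

```text
eef_pos: [0.6071, -0.2002, 0.2448]
wrist_force: [0.6, -0.4, -4.8]
eef_pos: [0.6071, -0.2002, 0.2439]
wrist_force: [0.6, -0.3, -5.1]
eef_pos: [0.6071, -0.2002, 0.2434]
wrist_force: [-0.8, 0.4, -4.5]
eef_pos: [0.6072, -0.2002, 0.2432]
wrist_force: [-0.2, -0.1, -1.3]
```

Contact has begun at TCP z = 0.2432, where the seat was expected (0.2436). A little more, to a definite seat.

```bash
python3 -m pendant '[[[0,0,0.0005,0,0,0,1]]]' | egrep "pos|force"; python3 -m pendant '[[[0,0,0.0005,0,0,0,1]]]' | egrep "pos|force"; python3 chk.py 11
```

```text
eef_pos: [0.6073, -0.2002, 0.2432]
wrist_force: [-0.8, 0.8, 1.7]
eef_pos: [0.6073, -0.2002, 0.2431]
wrist_force: [-2.5, 1.2, 3.6]
tcp h -0.0003907738671850895 -5.75418718394178e-05 0.243086345232823 F [-2.3911  0.9384  3.5954] M [0.165  0.3782 0.0422] t 21.25
195 hx -0.0016 hy 0.0409 z 0.2405
240 hx -0.0013 hy 0.0247 z 0.2544
270 hx -0.0016 hy 0.0131 z 0.2424
```

View pics/w11.png

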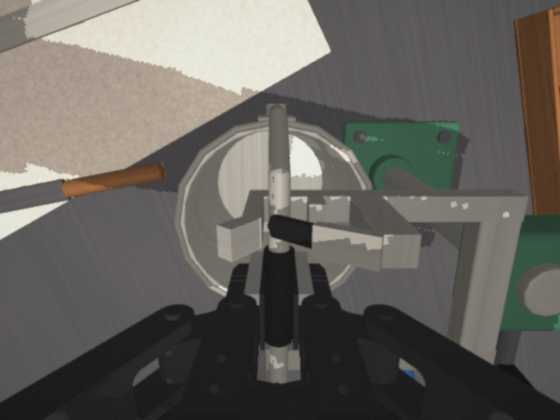

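View pics/s11.png

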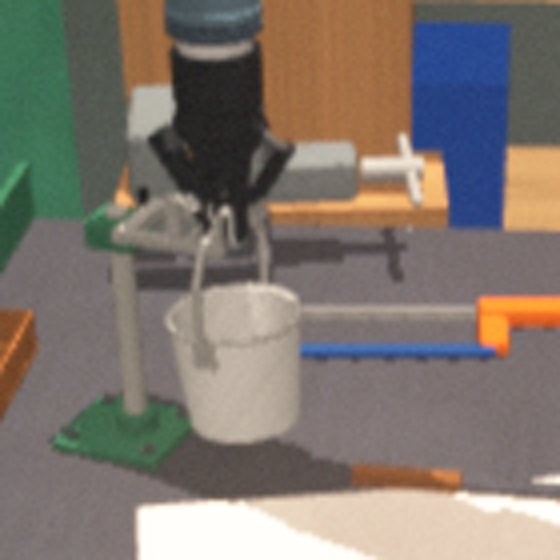

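The left gate lies shut over the bar (270–312, 230), and the bar centre is at 0.2365, as predicted. The moment suggests the left hook took the load first, so I'll press a touch more to seat both.

```bash
python3 -m pendant '[[[0,0,0.0005,0,0,0,1]]]' | egrep "pos|force"; python3 -m pendant '[[[0,0,0.0005,0,0,0,1]]]' | egrep "pos|force";python3 -c "
from bench import ctrl; o=ctrl.get_obs(); print(o['torque'],o['eef_rot'])"
```

```text
eef_pos: [0.6074, -0.2002, 0.2429]
wrist_force: [-5.3, 1.7, 8.0]
eef_pos: [0.6074, -0.2003, 0.2429]
wrist_force: [-4.8, 3.0, 10.0]
[ 0.42744895  0.90585849 -0.06916154] [ 3.27150183e-04  9.89224039e-01 -1.46407433e-01  7.45993546e-04]
```

Seated firmly at about 14 N in all. I'll unload it, then open partly.

```bash
python3 -m pendant '[[[0,0,-0.001,0,0,0,1],[0,0,-0.0005,0,0,0,1]]]' | egrep "pos|force"; python3 -m pendant '[[[0,0,0,0,0,0,0.7],[0,0,0,0,0,0,0.5],[0,0,0,0,0,0,0.2],[0,0,0,0,0,0,0.2],[0,0,0,0,0,0,0.2]]]'; python3 chk.py 12
```

```text
eef_pos: [0.6073, -0.2002, 0.2431]
wrist_force: [-1.8, 1.5, 2.4]
time_s: 22.2
eef_pos: [0.6071, -0.2002, 0.2423]
eef_rot: [-0.0, 0.989, -0.146, -0.0]
wrist_force: [1.5, -0.0, 0.2]
opening: 0.402
tcp h -0.0006191639786041904 -7.107886464388553e-05 0.24235670830686196 F [ 0.7527 -0.2964 -0.0358] M [ 0.0181  0.0096 -0.0266] t 22.25
195 hx -0.0019 hy 0.0411 z 0.2407
240 hx -0.0019 hy 0.0272 z 0.2540
270 hx -0.0019 hy 0.0135 z 0.2426
```

View pics/w12.png

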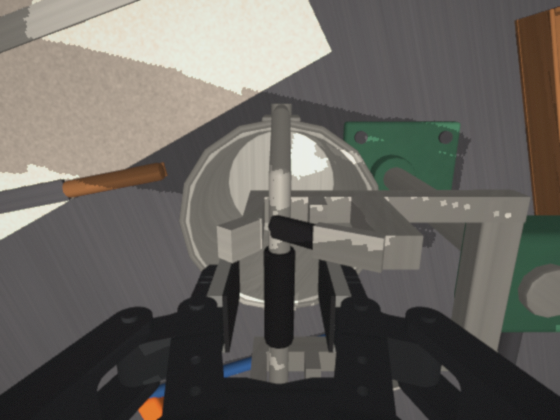

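The bar stayed put (top at 0.2407), the gap around the sleeve is even and no load is left. Retreating straight up.

```bash
python3 -m pendant '[[[0,0,-0.005,0,0,0,0.2],[0,0,-0.01,0,0,0,0.2],[0,0,-0.015,0,0,0,0.2],[0,0,-0.02,0,0,0,0.2],[0,0,-0.025,0,0,0,0.2],[0,0,-0.025,0,0,0,0.2],[0,0,-0.025,0,0,0,0.2],[0,0,-0.025,0,0,0,0.2],[0,0,-0.01,0,0,0,0.2],[0,0,0,0,0,0,0.2]]]'; python3 chk.py 13 | head -1
python3 - <<'E'
from h import *
p,d=ctrl.camera("top"); cv2.imwrite("pics/t13.png",p[:,:,::-1])
p,d=ctrl.camera("side"); cv2.imwrite("pics/sf13.png",p[:,:,::-1])
E
```

```text
time_s: 23.3
eef_pos: [0.6077, -0.2004, 0.4055]
eef_rot: [0.001, 0.989, -0.146, 0.002]
wrist_force: [0.2, 0.2, 0.3]
opening: 0.399
tcp h -0.0005092214795580738 -8.321099451112432e-05 0.40328982983714806 F [-1.0814  0.9501 -0.0779] M [ 0.0278  0.008  -0.008 ] t 23.35
```

View pics/w13.png

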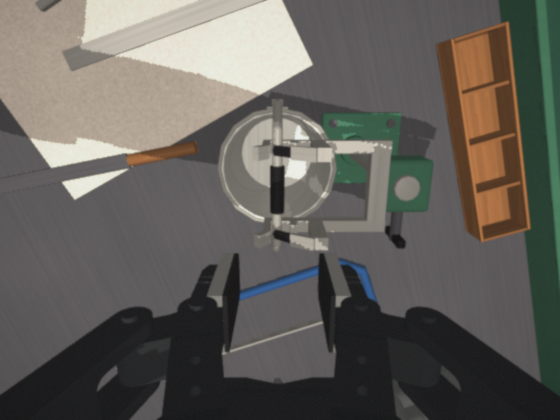

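View pics/sf13.png

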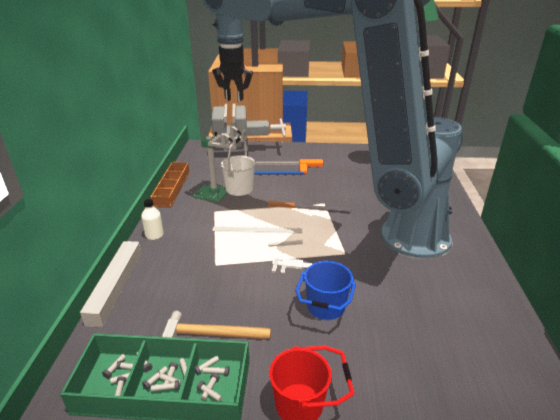

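Both black gates, at (283,151) and (283,237), lie across the bar, and the pail hangs on the hooks. I'll check the gate angles and the bar's level on both sides.

```bash
python3 -m pendant '[[[0,0,0,0,0,0,0.2],[0,0,0,0,0,0,0.2],[0,0,0,0,0,0,0.2],[0,0,0,0,0,0,0.2],[0,0,0,0,0,0,0.2],[0,0,0,0,0,0,0.2],[0,0,0,0,0,0,0.2],[0,0,0,0,0,0,0.2]]]' | grep time
python3 - <<'E'
from h import *
P=par("wrist"); p,d=ctrl.camera("wrist"); t=p[:,:,::-1]; C=cloud("wrist",d,P)
cv2.imwrite("pics/w14.png",cv2.resize(t[90:265,205:425],(792,630))[:600])
yaw=np.radians(-16.9); x=np.array([np.cos(yaw),np.sin(yaw)]); y=np.array([-x[1],x[0]]); o=np.array([.6077,-.2003])
H=np.stack([(C[...,:2]-o)@x,(C[...,:2]-o)@y,C[...,2]],-1)*1000
def sel(x0,x1,y0,y1,z0=200,z1=300):
    m=(H[...,0]>x0)&(H[...,0]<x1)&(H[...,1]>y0)&(H[...,1]<y1)&(H[...,2]>z0)&(H[...,2]<z1); return H[m]
for a in (-46,-26,-14,0,14,26,43):
    S=sel(-8,5,a-2,a+2,225,250); print("bar y",a,len(S),S.size and (np.median(S[:,0]).round(1),np.percentile(S[:,2],90).round(1)))
for y0,y1 in((30,38),(-38,-30)):
    print("gate",[(xx,round(float(np.median(S[:,2])),1)) for xx in range(-6,11,2) for S in [sel(xx-1,xx+1,y0,y1)] if len(S)])
E
```

```text
time_s: 24.3
bar y -46 37 (np.float64(-2.8), np.float64(240.6))
bar y -26 45 (np.float64(-1.9), np.float64(240.5))
bar y -14 66 (np.float64(-2.0), np.float64(242.0))
bar y 0 75 (np.float64(-2.0), np.float64(242.2))
bar y 14 74 (np.float64(-2.0), np.float64(242.2))
bar y 26 44 (np.float64(-2.7), np.float64(240.6))
bar y 43 57 (np.float64(-2.0), np.float64(240.4))
gate [(-6, 236.3), (-4, 251.3), (-2, 252.8), (0, 254.6), (2, 255.5), (4, 257.5), (6, 258.7), (8, 261.4), (10, 263.7)]
gate [(-6, 238.2), (-4, 250.7), (-2, 252.4), (0, 253.9), (2, 255.3), (4, 232.6), (6, 258.2), (8, 259.4), (10, 262.8)]
```

View pics/w14.png

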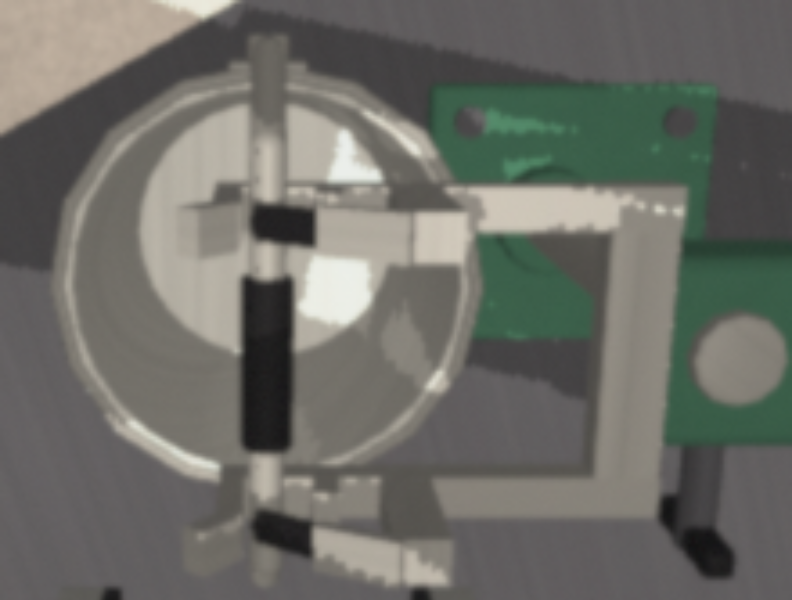

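View pics/t13.png

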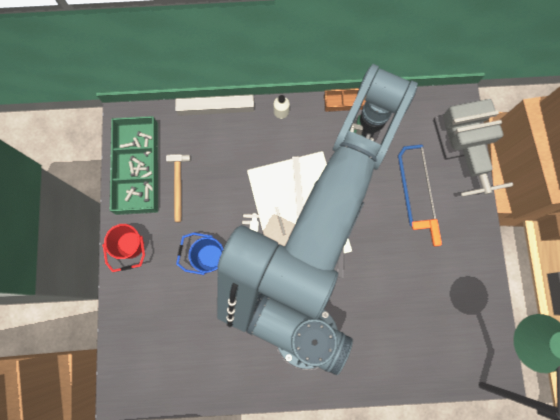

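The bar is level, with its top at 240.4–240.6 mm on both sides, which puts its centre at about 236.5. Both gates show the same profile as before hooking, so they are shut. The tools are undisturbed and the robot is clear. Handing in.

```bash
python3 -c "
from bench import ctrl; print(ctrl.hand_in())"
```

```text
the job is handed in; nothing more can be done
None
```

The bare metal pail now hangs free on both hooks with the gates shut over its bar. I handed the job in at about 24 s; no verdict was reported.

- **What I did:** I swung the bail upright while the pail stood on the bench, then carried the pail to the hanger. There I let most of the swing die down and pressed the bar past the gates in 1 mm steps. The gates took about 12 N over the pail's weight. I felt the seat where I expected it and pressed to about 14 N on the floors; no wrist-force reading passed about 12 N. Then I opened the jaws and went straight up.
- **Bar:** it is level, with its centre at about 236.5 mm on both sides, and sits at hanger x of about -2 mm.
- **Gates:** both match their profile from before hooking, apart from one stray depth reading on the right one.
- **Robot and tools:** the gripper is about 160 mm above the bar with no load on it. The tools and look-alikes I could see looked unmoved. The arm hid part of the top view, so I did not measure each one.
- **Disagreement:** at first touch the moment suggested the left hook was carrying more of the load. After pressing a little further, the bar measured level on both hooks.

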